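# Pack the last tin and close up the kit chest

### The arm

A 6-joint arm with a two-finger parallel gripper is mounted at the origin on a cart in front of the work surface, level with it; the furniture and walls round the work are solid. World frame = base frame: x ahead of the robot, y to its left, z up, the work surface at z = 0. Lengths are in m, angles in rad, forces in N, time in s.
With the tool pointing down it reaches from about 0.25 to 0.8 m from the base axis. Payload 3.9 kg.
Tool frame: the origin (TCP) lies at the very end of the fingers, on their centre line; the grasp point (between the pads) lies 19 mm behind it; z points along the fingers, y is the line along which they close (so a half turn about z gives the same grasp; the last joint's range is limited). The gripper opens to 85 mm and grips with 20 to 120 N. Pads are 22 mm wide; open, the fingers measure 114 mm over their backs; the gripper's body (76 mm by 85 mm) begins 54 mm behind the grasp point. The pads swing forward as they close: fully open they stand 13 mm farther back than shut.
Start: joints at [1.321, 0.26, -0.138, 1.173, 0, 1.571], TCP at [0.13, 0.509, 0.191] pointing down, gripper open.
Joint ranges: [-2.78, 2.78], [-0.83, 1.72], [-1.28, 1.37], [-1.9, 2.12], [-1.57, 1.48], [-3.14, 3.14]. Speed limits (rad/s): [2.57, 2.57, 3.14, 3.14, 3.14, 3.14].

### API

Orientations are given as a rotation vector (axis times angle).
In Python, from bench import sensors, read_camera, env, models gives the robot as it stands.
- The arm moves only by the tool play_rows, never from a script. Its argument "plan" is a list of rows, each an object with "hand": the gripper command: -1 is fully open, 1 is shut, values between are in proportion; "delta_pos": the shift along the tool's x, y, z normalised to -1 to 1, where 1 is 1000 mm, a list of three; "turn": the turn about the tool's z normalised to -1 to 1, where 1 is 45 degrees. A call has 1 to 12 rows; each row shifts and turns the commanded pose from where the row before left it, along the tool's axes as they then stand; what a row does not reach is not made up. A row lasts 1/12 s, in which the tool goes at most 41.7 mm and 7.16 degrees, less where a joint would pass 70% of its speed; a pose out of reach is approached as far as the arm can. A call with a number of a shift or a turn outside -1 to 1 is refused whole. A call with a gripper value outside its range is refused whole. The fingers move at their own pace and stop on an object; "newtons" is the grip in N (left out, the last holds). Time passes only in rows, so rows that do not move let the fingers close. It gives the time, the measured TCP pose, the force, the opening and the grip force at its end, in the units of the state.
- sensors.read_state(): the state, without advancing time (a new reading comes with each control period).
- read_camera(name): name is "side" or "top"; returns a dict with "frame" (400x640x3 uint8, blue, green, red), "depth" (400x640 float32, m along the optical axis (not along the pixel's ray), 0 where there is no reading), "fovy" (degrees; the focal length in pixels is half the picture's height over the tangent of half this angle, whatever the lens; pixels are square), "cx", "cy" (the principal point, pixels), "cam_to_world" (4x4, takes a point from camera to world coordinates). Camera axes: x right, y up, looking along -z (the intrinsics and any distortion apply to the point x, -y, -z); pixel columns grow to the right and rows downward; lengths in m; the calibration is good to about 2 mm. A picture is of the moment at which its call begins.
- env.finish_job(): hands the job in; it is judged then, once.
Trained networks look in the newest picture that a camera, given by its name, has taken for a name from the list of things; names that differ only in an ending like _2 or _b are one class to them, and where a whole thing is asked for, a point or a joint stands for the part that bears it (a point fixed in the world has none). Each returns a list of dicts, best first, with "confidence" (0 to 1); they miss things now and then, are a little off and sometimes report something else, mostly with a low value. They report only what shows in the picture. A call takes as long as a camera call. They do not tell look-alikes from the thing itself.
- models.recognise(name, camera): "extent" ([left, top, right, bottom] in pixels, round what is visible of it).
- models.outline_of(name, camera): "region" (400x640 bool, what is visible of it) and "extent" ([left, top, right, bottom] in pixels, round what is visible of it).
The state is a dict: "t": time; "joint_positions": joint angles; "dq": joint speeds; "tau": joint torques, N m; "tcp_pos": TCP position; "tool_rot": TCP orientation; "contact_force": force on the tool from outside, world axes, zero at the start; "wrist_torque": the same for the moment, N m; "width": finger opening in m; "grip_force": force on a finger pad.
Only numpy, scipy, OpenCV 4.12 (cv2) and the standard library are available. Lean on these libraries where they do the work, as an engineer would, in place of code of your own. Each camera call takes 0.05 s, during which the arm holds its last target. There are 200 camera calls.

### The job

Pack the salve tin that stands on the plywood into the open drawer of the small grey steel kit chest, beside its twin, then close the chest up: push the drawer fully home and fold the lid down until it is fully shut, with its front skirt over the top of the drawer front. Leave the other things on the table where they stand.

Things in the scene. Friction and masses are not known exactly. Their poses are not given: they have to be found in the camera images.
- chest: Portable kit chest of grey painted steel, fixed, on 12 mm feet: 150 mm deep (x), 250 mm wide (y), rim 110 mm above the table. Origin: centre of its footprint at table height; x axis from the front (drawer side, 75 mm before the origin) to the hinge side, z up. In the open till above the drawer lie secateurs and a tube, below the rim.
- chest_drawer (a joint): Travel of the chest's one drawer, m: 0 = fully home, its front flush with the chest's front face; grows as it comes out along the chest's -x, at most 0.10. It takes 2 to 4 N to push and stays where it is left. Its front panel is 236 mm wide, from 20 to 64 mm above the table.
- drawer_handle (a point): Middle of the outermost (front) side of the drawer's horizontal steel bar handle; moves with the drawer. The bar is 10 mm thick, 92 mm long along the chest's y, 36 mm above the table, and stands 31 mm out from the drawer front.
- chest_lid (a joint): Angle of the chest's lid, rad: 0 = shut and level, pi/2 = upright, grows as it opens backwards, at most 1.85. The hinge is stiff: the lid stays where it is left and is pushed all the way down, with about 5 N near its free edge. Its skirt lands on the drawer and stops the lid if the drawer is not home.
- lid_hinge (a point): Middle of the lid's hinge line, which runs along the chest's y, 79 mm behind the chest's origin and 112 mm above the table.
- lid_edge (a point): Middle of the lid's free edge on the outer surface (upper when shut), 163 mm from the hinge line; moves with the lid. The lid is a 4 mm sheet 264 mm wide; at this edge a front skirt stands off its inner side (toward the robot while the lid is up). Shut, the skirt reaches down to 54 mm above the table, over the top 10 mm of the drawer front and 4 mm before it.
- secateurs: Red-handled secateurs, 208 x 62 x 16 mm, lying loose in the front of the chest's till. Origin: centre of the underside.
- balm_tube: White balm tube, 160 x 41 x 33 mm, lying loose in the back of the chest's till. Origin: centre of the underside.
- amber_bottle: Bystander: amber glass bottle standing on the plywood sheet, 63 mm across, 161 mm tall. Origin: centre of its foot.
- marker: Bystander: black marker pen lying on the plywood sheet, 132 x 15 mm. Origin: centre of the underside.
- lid_handle (a point): Middle of the black carrying handle on the lid's outer surface: a fixed bar 90 mm long (along the chest's y), 12 mm thick, its crest 25 mm off the hinge plane and 80 mm from the hinge line; moves with the lid. The rest of the outer surface is smooth and free to push on.
- pocket_scale: Bystander: black pocket scale lying on the plywood sheet, 117 x 64 x 19 mm. Origin: centre of the underside.
- drawer_floor (a point): Middle of the drawer's floor, on its upper side (22 mm above the table); moves with the drawer, axes as the chest's. The drawer is 131 mm long (x) and 230 mm wide (y) inside, with 42 mm high walls; only the part that is out before the chest's front face is open from above. The packed tin stands in its left (+y) half, the right (-y) half is empty.
- salve_tin: The tin to be packed: round aluminium salve tin, 59 mm across, 28 mm high, 80 g, standing upright on the plywood sheet (6.5 mm thick). Origin: centre of the underside.
- packed_tin: Its twin, 59 mm across, 28 mm high, standing loose in the +y half of the drawer. Origin: centre of the underside.
Mind the look-alikes: they are no part of the job. What is shaped like the salve_tin but turquoise is not meant.

How it is judged:
On the way, in this order (a step that is already met when the one before it is completed fails the run):
1. the salve tin stands on the drawer's floor, let go (x of salve_tin in the frame of drawer_floor between -0.06 and 0.06 m and y of salve_tin in the frame of drawer_floor between -0.11 and 0.11 m and z of salve_tin in the frame of drawer_floor between -0.01 and 0.01 m and angle between salve_tin's own z axis and vertical below 0.2 rad and contact force between the fingers and salve_tin below 0.5 N), for 0.2 s.
2. the drawer is pushed fully home (value of joint chest_drawer below 0.005 m), for 0.2 s.
3. the lid is folded fully down (value of joint chest_lid below 0.03 rad and value of joint chest_drawer below 0.005 m), for 0.2 s.
At the end, for the whole second after the job is handed in: The salve tin stands upright (within 0.2 rad) on the floor of the drawer, the drawer is home to within 5 mm and the lid is down to within 0.03 rad (5 mm at its free edge), with everything packed at rest (all of step 3 and x of salve_tin in the frame of drawer_floor between -0.06 and 0.06 m and y of salve_tin in the frame of drawer_floor between -0.11 and 0.11 m and z of salve_tin in the frame of drawer_floor between -0.01 and 0.01 m and angle between salve_tin's own z axis and vertical below 0.2 rad and linear speed of each of salve_tin, packed_tin, secateurs, balm_tube below 0.02 m/s); the robot touches nothing.
It fails at once if a bystander was shifted by more than 30 mm (distance of any of amber_bottle, pocket_scale, marker from where it was at the start of the episode above 0.03 m).
It fails at once if the amber bottle was tipped over (angle between amber_bottle's own z axis and vertical above 0.5 rad).
It also fails if it takes over 72 s, if anything falls off the work surface, if the arm or the gripper's body presses on something with over 40 N, if the wrist force passes 120 N, or if a joint passes its speed limit or range.

## Working session

There is one attempt and no reset: what is moved stays moved. The work goes in short steps, Python scripts to look and compute and a tool call to move; the robot and the scene stay as the last step left them, time stands still between calls to the robot, and variables do not carry over. Pictures are saved under pics/ and viewed, at most 10 in all, crops included, and the job is handed in when it is done.

Besides the shell and the picture viewer there is one more tool, called after "Call:" as name(argument=value, ...), one argument or row to a line, values as JSON. play_rows: Moves the arm, as the interface text tells. Scaled input: -1 to 1 covers 1000 mm each way for a shift and 45 degrees each way for a turn. Its arguments: {"type":"object","properties":{"plan":{"type":"array"},"newtons":{"type":"number"}},"required":["plan"]}

```bash
mkdir -p pics
cat > h.py <<'E'
import numpy as np, cv2
from bench import sensors, read_camera, env, models
def pts(c):
    h,w=c["depth"].shape; f=h/2/np.tan(np.radians(c["fovy"])/2)
    v,u=np.mgrid[:h,:w]; d=c["depth"]
    P=np.stack([(u-c["cx"])/f*d,-(v-c["cy"])/f*d,-d,np.ones_like(d)],-1)@np.array(c["cam_to_world"]).T
    P=P[...,:3]; P[d==0]=np.nan; return P
E
python3 - <<'E'
from h import *
for n in("top","side"):
    c=read_camera(n); cv2.imwrite(f"pics/{n}0.png",c["frame"]); P=pts(c); np.save(f"/tmp/{n}.npy",P)
    print(n,c.keys(),np.round(c["cam_to_world"],2).tolist())
    for o in["salve_tin","packed_tin","chest","drawer_handle","chest_lid","lid_handle","amber_bottle","marker","pocket_scale"]:
        for r in models.outline_of(o,n)[:3]:
            q=P[r["region"]]; 
            print(o,round(r["confidence"],2),np.round(r["extent"]).astype(int).tolist(),np.round(np.nanmedian(q,0),3),np.round(np.nanpercentile(q,3,axis=0),3),np.round(np.nanpercentile(q,97,axis=0),3))
print(sensors.read_state())
E
```

```text
top dict_keys(['frame', 'depth', 'fovy', 'cx', 'cy', 'cam_to_world']) [[0.01, 0.99, -0.16, 0.4], [-1.0, 0.01, -0.01, 0.01], [-0.0, 0.16, 0.99, 1.14], [0.0, 0.0, 0.0, 1.0]]
salve_tin 0.78 [428, 242, 451, 264] [ 0.438 -0.31   0.029] [ 0.414 -0.338  0.003] [ 0.465 -0.285  0.033]
salve_tin 0.59 [346, 183, 369, 206] [ 0.593 -0.093  0.036] [ 0.566 -0.118  0.022] [ 0.619 -0.066  0.04 ]
packed_tin 0.6 [194, 182, 217, 207] [0.581 0.319 0.051] [0.558 0.293 0.028] [0.61  0.345 0.055]
packed_tin 0.4 [230, 156, 271, 199] [0.643 0.193 0.09 ] [0.582 0.139 0.073] [0.689 0.236 0.281]
chest 0.68 [171, 97, 298, 262] [0.597 0.219 0.074] [0.46  0.082 0.021] [0.74  0.379 0.281]
drawer_handle 0.77 [169, 171, 250, 256] [0.522 0.307 0.025] [0.441 0.222 0.02 ] [0.635 0.395 0.066]
chest_lid 0.6 [202, 97, 298, 204] [0.652 0.157 0.278] [0.557 0.068 0.197] [0.754 0.251 0.282]
amber_bottle 0.73 [408, 150, 444, 182] [ 0.658 -0.271  0.114] [ 0.638 -0.304  0.009] [ 0.693 -0.252  0.171]
amber_bottle 0.6 [194, 185, 217, 211] [0.582 0.319 0.051] [0.559 0.293 0.032] [0.61  0.344 0.055]
amber_bottle 0.51 [170, 171, 251, 2
[... 1538 characters left out ...]
t': 1.0, 'joint_positions': array([ 1.32099055e+00,  2.60027532e-01, -1.38118979e-01,  1.17267806e+00,
       -3.58568973e-07,  1.57076710e+00]), 'dq': array([-4.48180689e-06, -6.40815514e-04,  7.36348659e-05,  7.54374343e-04,
       -2.63957073e-03, -1.43843411e-04]), 'tau': array([-9.46547480e-04, -4.05619383e+01,  2.54242462e+01,  7.72937910e-04,
       -6.78688934e-05, -7.77134943e-06]), 'tcp_pos': array([0.12978579, 0.50869397, 0.19138266]), 'tool_rot': array([-3.91328577e-01, -3.11712150e+00,  4.40833247e-05]), 'contact_force': array([ 0.86740509,  0.18941876, -0.78029339]), 'wrist_torque': array([-0.02463354,  0.02577704, -0.04794285]), 'grip_force': 0.0, 'width': 0.08540632979084176}
```

Run:
```python
import cv2,numpy as np
a=cv2.imread("pics/top0.png"); 
cv2.imwrite("pics/top1.png",cv2.resize(a[85:285,150:470],(800,500),interpolation=cv2.INTER_CUBIC))
for c in((428,242,451,264),(346,183,369,206)): print(np.median(a[c[1]+6:c[3]-6,c[0]+6:c[2]-6],(0,1)))
```

```text
[198.  210.   90.5]
[246. 245. 245.]
```

View pics/top1.png

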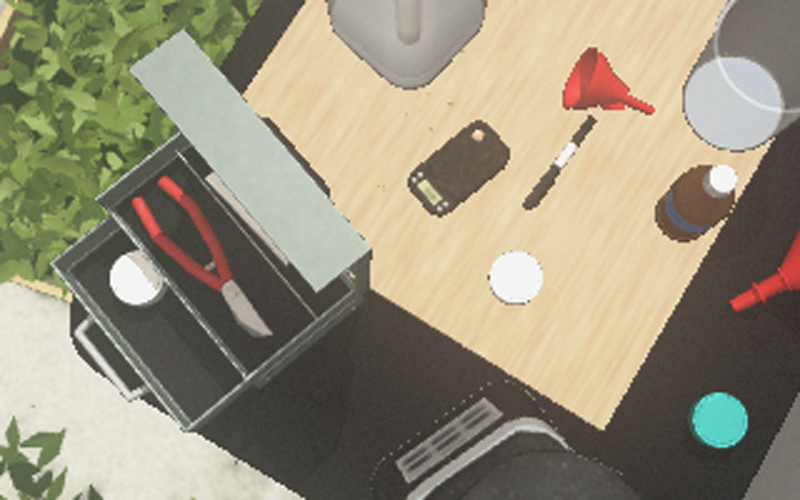

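Candidates at full-picture pixels: white/aluminium tin on plywood (356,196); turquoise tin off the plywood (438,253), a look-alike; twin in the drawer (204,196). I choose (356,196), and check it in a crop while fitting the chest.

Run:
```python
from h import *
a=cv2.imread("pics/side0.png"); 
cv2.imwrite("pics/side1.png",cv2.resize(a[100:360,170:450],(646,600),interpolation=cv2.INTER_CUBIC))
T=np.load("/tmp/top.npy").reshape(-1,3);S=np.load("/tmp/side.npy").reshape(-1,3)
for nm,Q in(("top",T),("side",S)):
  for lab,b in(("skirt",(.265,.3)),("rim",(.102,.118)),("drawer",(.055,.068)),("handle",(.028,.042))):
    box=(Q[:,0]>.4)&(Q[:,0]<.85)&(Q[:,1]>.04)&(Q[:,1]<.45)&(Q[:,2]>b[0])&(Q[:,2]<b[1])
    q=Q[box][:,:2].astype(np.float32)
    if len(q)>5: r=cv2.minAreaRect(q); print(nm,lab,len(q),np.round(r[0],3),np.round(r[1],3),round(r[2],1))
  # tin top
  m=(np.hypot(Q[:,0]-.593,Q[:,1]+.092)<.05)&(Q[:,2]>.028); q=Q[m]; print("tin",q.min(0),q.max(0),cv2.minEnclosingCircle(q[:,:2].astype(np.float32)))
  m=(np.hypot(Q[:,0]-.585,Q[:,1]-.32)<.035)&(Q[:,2]>.045)&(Q[:,2]<.056); q=Q[m]; print("twin",cv2.minEnclosingCircle(q[:,:2].astype(np.float32)))
# chest frame
th=np.radians(-51);
for th in np.radians([-49,-51,-53]):
  ex=np.array([np.cos(th),np.sin(th)])
  for nm,Q in(("top",T),("side",S)):
    for b in((.265,.3),(.102,.118),(.057,.068),(.028,.042)):
      m=(Q[:,0]>.4)&(Q[:,0]<.85)&(Q[:,1]>.04)&(Q[:,1]<.45)&(Q[:,2]>b[0])&(Q[:,2]<b[1])
      p=Q[m][:,:2]; u=p@ex; v=p@np.array([-ex[1],ex[0]])
      print(round(np.degrees(th)),nm,b,np.round(np.percentile(u,[1,5,50,95,99]),3),np.round(np.percentile(v,[1,5,50,95,99]),3))
```

```text
top skirt 3302 [0.655 0.163] [0.264 0.062] 40.8
top rim 292 [0.672 0.137] [0.256 0.342] 39.9
top drawer 388 [0.634 0.17 ] [0.241 0.422] 37.0
top handle 367 [0.625 0.18 ] [0.239 0.451] 37.1
tin [ 0.56310825 -0.12068745  0.0294942 ] [ 0.62217247 -0.06538046  0.04180686] ((0.5927333235740662, -0.09265647828578949), 0.029906200245022774)
twin ((0.5858110189437866, 0.3184700906276703), 0.029842382296919823)
side skirt 2348 [0.655 0.165] [0.264 0.067] 41.1
side rim 957 [0.676 0.141] [0.261 0.345] 40.8
side drawer 528 [0.585 0.25 ] [0.248 0.235] 41.7
side handle 587 [0.48  0.244] [0.407 0.152] 48.1
tin [ 0.56269409 -0.12046485  0.02805802] [ 0.62094757 -0.06132521  0.04126821] ((0.5947307348251343, -0.09110245853662491), 0.032663047313690186)
twin ((0.5853972434997559, 0.3212142586708069), 0.031328991055488586)
-49 top (0.265, 0.3) [0.276 0.279 0.306 0.334 0.337] [0.471 0.481 0.597 0.719 0.73 ]
-49 top (0.102, 0.118) [0.169 0.175 0.246 0.504 0.507] [0.476 0.477 0.657 0.726 0.727]
-49 top (0.057, 0.068) [0.082 0.083 0.092 0.494 0.501] [0.476 0.484 0.62  0.719 0.72 ]
-49 top (0.028, 0.042) [0
[... 1103 characters left out ...]
73 ]
-53 top (0.265, 0.3) [0.229 0.235 0.264 0.293 0.299] [0.492 0.502 0.617 0.739 0.75 ]
-53 top (0.102, 0.118) [0.119 0.13  0.203 0.457 0.46 ] [0.488 0.49  0.691 0.74  0.743]
-53 top (0.057, 0.068) [0.034 0.036 0.051 0.445 0.455] [0.489 0.491 0.626 0.727 0.729]
-53 top (0.028, 0.042) [0.009 0.012 0.054 0.446 0.454] [0.488 0.49  0.609 0.725 0.726]
-53 side (0.265, 0.3) [0.226 0.231 0.26  0.291 0.297] [0.494 0.505 0.627 0.741 0.751]
-53 side (0.102, 0.118) [0.124 0.152 0.268 0.453 0.46 ] [0.491 0.495 0.621 0.742 0.746]
-53 side (0.057, 0.068) [0.032 0.033 0.044 0.214 0.26 ] [0.492 0.494 0.608 0.728 0.738]
-53 side (0.028, 0.042) [0.006 0.008 0.037 0.117 0.141] [0.494 0.498 0.613 0.712 0.735]
```

View pics/side1.png

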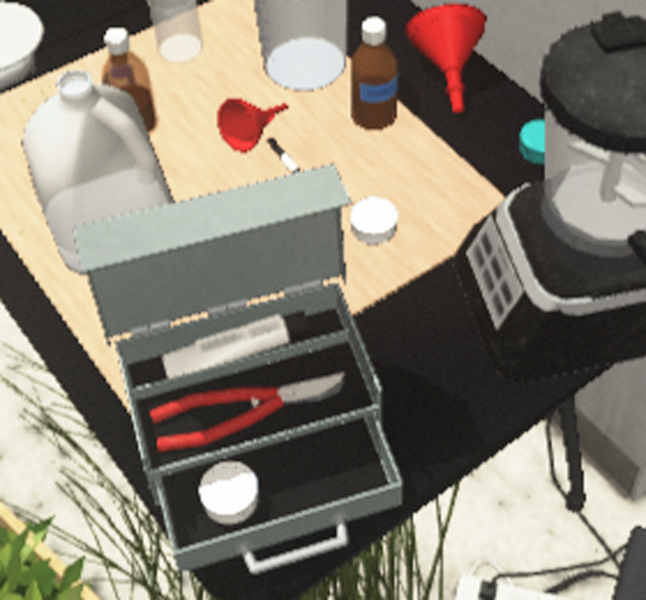

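Run:
```python
from h import *
from bench import sensors
T=np.load("/tmp/top.npy").reshape(-1,3);S=np.load("/tmp/side.npy").reshape(-1,3)
Q=np.vstack([T,S]);Q=Q[np.isfinite(Q).all(1)]
xs=np.arange(.1,1.0,.05);ys=np.arange(.45,-.45,-.05)
print("y:",np.round(ys,2))
for x in xs[::-1]:
    r=[]
    for y in ys:
        m=(Q[:,0]>=x)&(Q[:,0]<x+.05)&(Q[:,1]>=y)&(Q[:,1]<y+.05)
        r.append(f"{1000*np.percentile(Q[m,2],98):5.0f}" if m.sum()>3 else "    .")
    print(round(x,2),*r)
ex=np.array([.656,-.755]);ey=np.array([.755,.656])
for n,u,v in(("place",.123,.547),("lidback",.40,.56),("handle",.02,.602)): print(n,u*ex+v*ey)
```

```text
y: [ 0.45  0.4   0.35  0.3   0.25  0.2   0.15  0.1   0.05  0.   -0.05 -0.1
 -0.15 -0.2  -0.25 -0.3  -0.35 -0.4 ]
0.95  -593  -599  -602  -603  -645  -624     6    11   198   208   195    44   171   172    47   111   112    13
0.9  -613  -621  -637  -640  -657     3     9   182   233   260   227   165   129   122    13    14    14    14
0.85     .  -632  -636  -630  -629     6    12   185   232   258   222   157    13    38    13    14   183   182
0.8     .     .  -631  -652     4    11    12    13   147   218   140    13    13    77    51   182   167   179
0.75     .     .  -636    -1     7   279    13    13    12    13    29    30    14    70    34   181   166   183
0.7     .     .     .     4   282   281   279   192    13    27    31    31    23    22    13    14   182   182
0.65     .     .   110   113    90   282   281   279    13    20    29    15    22    13    99   172   127     7
0.6     .    68    67    85    87    90   283   281   278    13    13    39    38    13    12   123    12    79
0.55     .    67    66    55    85    88    97   283   280    13    12    39    39    1
[... 416 characters left out ...]
   69   129   370   374   385   370     6     6     6   616
0.3  -730  -703  -708  -726  -729  -731  -671     4    66   344   371   383   386   372     3     6   654   644
0.25  -729  -705  -701  -715  -729  -713  -717  -709  -702   340   371   374   375   371  -534     6   667     .
0.2  -709  -714  -720  -729  -729  -705  -709  -709  -711   322   364   370   370     4     9   576   591     .
0.15   727   725  -724  -731  -731  -729  -633   -11  -630   -15    -5    77     2     4     6   589   584     .
0.1   729   744   756   768   779   787   799     6    12    13    13    14     6     4   -20  -147   574   562
place [0.493673 0.265967]
lidback [0.6852  0.06536]
handle [0.46763  0.379812]
```

Side crop: the white tin at (373,218) stands on the plywood, turquoise one at (535,140) off it. It confirms the choice. Chest axis is about -49°; the blender is 0.39 m high, so I travel at z≈0.36.

Call:
play_rows(
  plan=[
    {"hand":-1,"delta_pos":[0,0,-0.034],"turn":0.154},
    {"hand":-1,"delta_pos":[0,0,-0.034],"turn":0.154},
    {"hand":-1,"delta_pos":[0,0,-0.034],"turn":0.154},
    {"hand":-1,"delta_pos":[0,0,-0.034],"turn":0.154},
    {"hand":-1,"delta_pos":[0,0,-0.034],"turn":0.154},
    {"hand":-1,"delta_pos":[-0.03,0,0],"turn":0},
    {"hand":-1,"delta_pos":[-0.03,0,0],"turn":0},
    {"hand":-1,"delta_pos":[-0.03,0,0],"turn":0},
    {"hand":-1,"delta_pos":[-0.03,0,0],"turn":0},
    {"hand":-1,"delta_pos":[-0.03,0,0],"turn":0},
    {"hand":-1,"delta_pos":[-0.03,0,0],"turn":0},
    {"hand":-1,"delta_pos":[0,0,0],"turn":0},
  ],
)

```text
t: 2.0
tcp_pos: [0.2503, 0.3695, 0.362]
tool_rot: [1.308, 2.854, -0.001]
contact_force: [-0.6, 0.1, -0.4]
width: 0.0853
grip_force: 0.0
```

Call:
play_rows(
  plan=[
    {"hand":-1,"delta_pos":[-0.04,-0.004,0],"turn":0},
    {"hand":-1,"delta_pos":[-0.04,-0.004,0],"turn":0},
    {"hand":-1,"delta_pos":[-0.04,-0.004,0],"turn":0},
    {"hand":-1,"delta_pos":[-0.04,-0.004,0],"turn":0},
    {"hand":-1,"delta_pos":[-0.04,-0.004,0],"turn":0},
    {"hand":-1,"delta_pos":[-0.04,-0.004,0],"turn":0},
    {"hand":-1,"delta_pos":[-0.04,-0.004,0],"turn":0},
    {"hand":-1,"delta_pos":[-0.04,-0.004,0],"turn":0},
    {"hand":-1,"delta_pos":[-0.04,-0.004,0],"turn":0},
    {"hand":-1,"delta_pos":[-0.04,-0.004,0],"turn":0},
    {"hand":-1,"delta_pos":[-0.04,-0.003,0],"turn":0},
    {"hand":-1,"delta_pos":[-0.04,0,0],"turn":0},
  ],
)

```text
t: 3.0
tcp_pos: [0.5314, -0.019, 0.3617]
tool_rot: [1.303, 2.858, 0.001]
contact_force: [1.0, 0.6, 0.5]
width: 0.0849
grip_force: 0.0
```

Run:
```python
from h import *
s=sensors.read_state(); p=s["tcp_pos"]; print(p,s["joint_positions"],s["contact_force"])
d=np.array([.5935,-.092])-p[:2]; R=cv2.Rodrigues(s["tool_rot"])[0]
print("tool delta to tin", R.T@np.r_[d,.018-p[2]])
```

```text
[ 0.53136992 -0.01902564  0.36169218] [-3.59833239e-02  2.64973034e-01  3.08377712e-01  1.61366308e+00
  2.85888704e-04  8.19178798e-01] [0.95796328 0.62923442 0.54769641]
tool delta to tin [-0.09578094 -0.00119222  0.34370672]
```

Call:
play_rows(
  plan=[
    {"hand":-1,"delta_pos":[-0.04,0,0],"turn":0},
    {"hand":-1,"delta_pos":[-0.04,0,0],"turn":0},
    {"hand":-1,"delta_pos":[-0.014,-0.001,0.02],"turn":0},
    {"hand":-1,"delta_pos":[0,0,0.035],"turn":0},
    {"hand":-1,"delta_pos":[0,0,0.035],"turn":0},
    {"hand":-1,"delta_pos":[0,0,0.035],"turn":0},
    {"hand":-1,"delta_pos":[0,0,0.035],"turn":0},
    {"hand":-1,"delta_pos":[0,0,0.035],"turn":0},
    {"hand":-1,"delta_pos":[0,0,0.035],"turn":0},
    {"hand":-1,"delta_pos":[0,0,0.03],"turn":0},
    {"hand":-1,"delta_pos":[0,0,0.02],"turn":0},
    {"hand":-1,"delta_pos":[0,0,0],"turn":0},
  ],
)

```text
t: 4.0
tcp_pos: [0.5875, -0.0878, 0.0762]
tool_rot: [-1.298, -2.851, 0.004]
contact_force: [0.1, 0.1, -0.1]
width: 0.0851
grip_force: 0.0
```

Run:
```python
from h import *
c=read_camera("side"); P=pts(c); cv2.imwrite("pics/s2.png",cv2.resize(c["frame"][100:260,230:430],(800,640))[:600])
s=sensors.read_state(); p=s["tcp_pos"]; print(p,s["contact_force"],s["joint_positions"])
d=np.array([.5935,-.092])-p[:2]; R=cv2.Rodrigues(s["tool_rot"])[0]
print("tool delta to tin", R.T@np.r_[d,.012-p[2]])
```

```text
[ 0.58936457 -0.08807853  0.0789635 ] [ 0.40882098 -0.39162215  0.52579167] [-1.48481067e-01  4.49655305e-01 -1.53183837e-01  9.73788967e-01
  2.18952353e-04  7.05749743e-01]
tool delta to tin [-0.00597986  0.00078485  0.06693441]
```

View pics/s2.png

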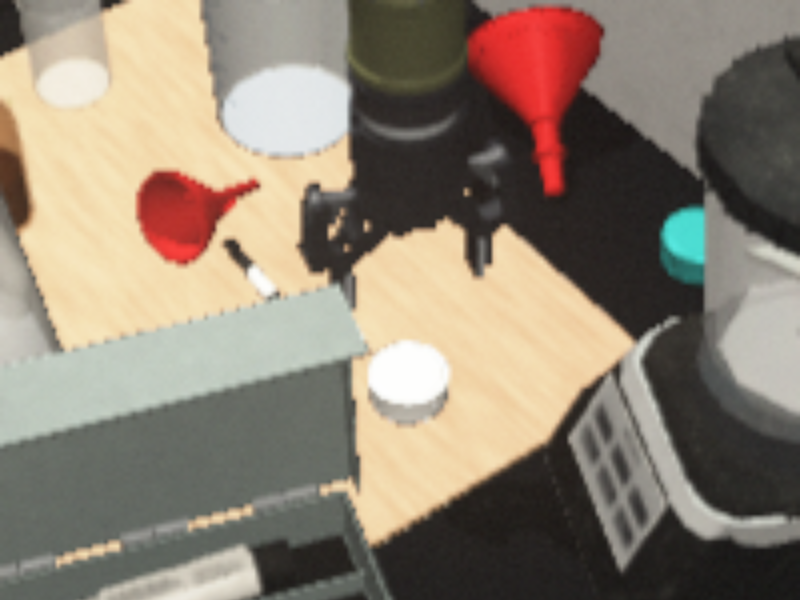

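Both fingers (345,290) and (480,270) hang above the tin (408,380), straddling it, and nothing blocks the descent.

Call:
play_rows(
  newtons=30,
  plan=[
    {"hand":-1,"delta_pos":[-0.006,0.001,0.02],"turn":0},
    {"hand":-1,"delta_pos":[0,0,0.02],"turn":0},
    {"hand":-1,"delta_pos":[0,0,0.02],"turn":0},
    {"hand":-1,"delta_pos":[0,0,0.006],"turn":0},
    {"hand":-1,"delta_pos":[0,0,0],"turn":0},
    {"hand":1,"delta_pos":[0,0,0],"turn":0},
    {"hand":1,"delta_pos":[0,0,0],"turn":0},
    {"hand":1,"delta_pos":[0,0,0],"turn":0},
    {"hand":1,"delta_pos":[0,0,0],"turn":0},
    {"hand":1,"delta_pos":[0,0,0],"turn":0},
    {"hand":1,"delta_pos":[0,0,0],"turn":0},
    {"hand":1,"delta_pos":[0,0,0],"turn":0},
  ],
)

```text
t: 5.05
tcp_pos: [0.5964, -0.0928, 0.0156]
tool_rot: [1.302, 2.859, 0.0]
contact_force: [0.5, 0.2, -0.5]
width: 0.0008
grip_force: 0.0
```

Run:
```python
from h import *
c=read_camera("side"); P=pts(c); cv2.imwrite("pics/s3.png",cv2.resize(c["frame"][100:260,230:430],(800,640))[:600])
for r in models.outline_of("salve_tin","side")[:3]: print(r["confidence"],r["extent"],np.nanmedian(P[r["region"]],0))
print(sensors.read_state())
```

```text
0.69 [323.3, 184.6, 342.7, 208.6] [ 0.58744659 -0.08051732  0.03424686]
0.62 [398.2, 154.7, 401.8, 171.4] [ 0.44784769 -0.29418713  0.02760419]
{'t': 5.15, 'joint_positions': array([-1.54379827e-01,  5.12338912e-01, -2.29220206e-01,  8.29278076e-01,
       -1.33949649e-05,  7.00206602e-01]), 'dq': array([ 0.00106855, -0.00014456,  0.00107016, -0.00264105, -0.0011108 ,
        0.00191992]), 'tau': array([ 1.60249219e-03, -5.07659912e+01,  2.18588626e+01, -2.89235468e-04,
       -1.32787545e-04,  3.47684556e-05]), 'tcp_pos': array([ 0.59628683, -0.0927979 ,  0.01543369]), 'tool_rot': array([-1.30188915e+00, -2.85910204e+00,  3.75644496e-05]), 'contact_force': array([-0.11287811,  0.72270104, -0.39048151]), 'wrist_torque': array([-0.00196619,  0.00876121, -0.0062119 ]), 'grip_force': 0.0, 'width': 7.431935438103629e-06}
```

View pics/s3.png

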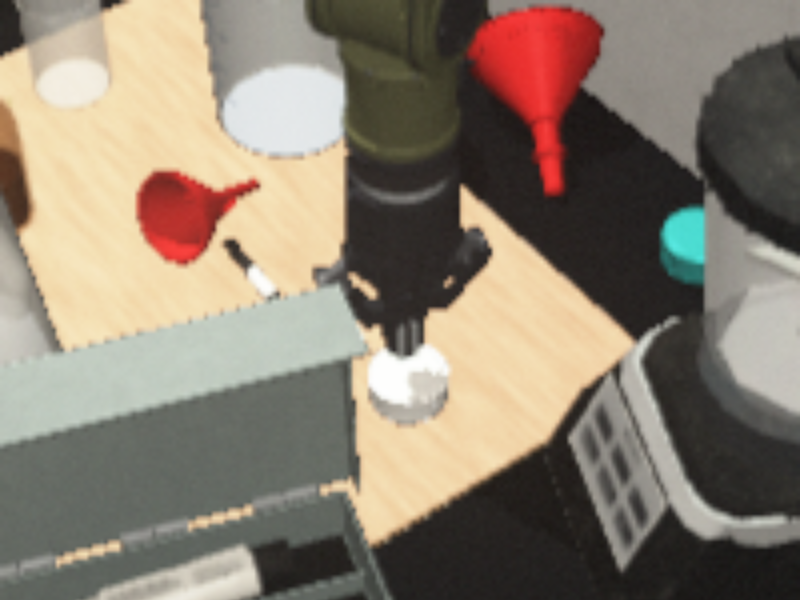

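Fingers shut at crop (405,350), seemingly just above the unmoved tin (408,380): the tips are higher than the reported TCP. I measure them.

Run:
```python
from h import *
for n in("side","top"):
    c=read_camera(n); P=pts(c)
    m=(np.hypot(P[...,0]-.595,P[...,1]+.092)<.045)&(P[...,2]>.037)
    m&=c["frame"].max(2)<90
    q=P[m]; q=q[np.argsort(q[:,2])]; print(n,len(q)); print(np.round(q[:12],3)); 
    if n=="side":
        for v in range(176,192): print(v,[f"{1000*P[v,u,2]:.0f}/{c['frame'][v,u].max()}" for u in range(326,337)])
```

```text
side 2821
[[ 0.584 -0.097  0.067]
 [ 0.587 -0.083  0.068]
 [ 0.596 -0.082  0.069]
 [ 0.599 -0.081  0.07 ]
 [ 0.585 -0.092  0.072]
 [ 0.599 -0.082  0.072]
 [ 0.597 -0.083  0.072]
 [ 0.587 -0.082  0.073]
 [ 0.588 -0.085  0.074]
 [ 0.583 -0.095  0.074]
 [ 0.6   -0.084  0.075]
 [ 0.597 -0.084  0.076]]
176 ['123/50', '127/49', '129/45', '123/47', '126/49', '100/46', '103/49', '116/47', '113/49', '114/47', '112/47']
177 ['115/49', '122/47', '119/43', '116/45', '117/49', '98/48', '110/45', 'nan/49', '109/47', '108/47', '107/48']
178 ['112/44', '115/46', '116/50', '110/46', '113/47', '97/43', '103/44', '105/45', '110/45', '109/49', '103/48']
179 ['105/46', '106/50', '109/52', '107/50', '107/47', '91/49', '103/69', '104/54', '101/49', '101/45', '96/172']
180 ['99/47', '104/50', '106/47', '104/48', '106/49', '98/59', '96/88', '101/88', '100/61', '95/46', '9/232']
181 ['97/52', '101/51', '99/47', '97/59', '102/91', '96/79', '91/85', '94/114', '86/76', '88/49', '12/233']
182 ['87/49', '95/46', '94/47', '92/79', '93/127', '94/94', '94/79', '91/124', '86/78', '87/54', '9/231']
183 ['85/43', '85/48
[... 573 characters left out ...]
, '67/94', '68/83', '68/143', '34/241', '35/253', '34/254']
189 ['34/254', '33/252', '35/254', '62/214', '67/174', '66/187', '61/228', '60/242', '38/251', '42/254', '36/254']
190 ['36/254', '38/254', '36/254', '60/250', '59/247', '37/250', '37/254', '33/254', '38/254', '37/254', '43/254']
191 ['38/254', '36/254', '38/254', '34/254', '39/254', '32/254', '38/254', '36/254', '39/254', '31/254', '38/251']
top 44
[[ 0.616 -0.06   0.113]
 [ 0.619 -0.057  0.126]
 [ 0.616 -0.059  0.128]
 [ 0.621 -0.057  0.13 ]
 [ 0.62  -0.061  0.132]
 [ 0.62  -0.059  0.133]
 [ 0.617 -0.059  0.134]
 [ 0.622 -0.061  0.135]
 [ 0.62  -0.055  0.145]
 [ 0.627 -0.06   0.148]
 [ 0.622 -0.061  0.169]
 [ 0.618 -0.061  0.174]]
```

The real fingertips are at z≈0.062 where the state says 0.0155, so about 46 mm high; xy agrees. I correct by that: open, descend 50 mm more, close.

Call:
play_rows(
  plan=[
    {"hand":-1,"delta_pos":[0.002,0.001,0],"turn":0},
    {"hand":-1,"delta_pos":[0,0,0],"turn":0},
    {"hand":-1,"delta_pos":[0,0,0],"turn":0},
    {"hand":-1,"delta_pos":[0,0,0],"turn":0},
    {"hand":-1,"delta_pos":[0,0,0],"turn":0},
    {"hand":-1,"delta_pos":[0,0,0],"turn":0},
    {"hand":-1,"delta_pos":[0,0,0],"turn":0},
    {"hand":-1,"delta_pos":[0,0,0.015],"turn":0},
    {"hand":-1,"delta_pos":[0,0,0.015],"turn":0},
    {"hand":-1,"delta_pos":[0,0,0.01],"turn":0},
    {"hand":-1,"delta_pos":[0,0,0.005],"turn":0},
    {"hand":-1,"delta_pos":[0,0,0],"turn":0},
  ],
)

```text
t: 6.25
tcp_pos: [0.5944, -0.0904, -0.031]
tool_rot: [-1.301, -2.857, 0.001]
contact_force: [-0.4, -0.3, -0.4]
width: 0.0854
grip_force: 0.0
```

Call:
play_rows(
  newtons=30,
  plan=[
    {"hand":1,"delta_pos":[0,0,0.003],"turn":0},
    {"hand":1,"delta_pos":[0,0,0],"turn":0},
    {"hand":1,"delta_pos":[0,0,0],"turn":0},
    {"hand":1,"delta_pos":[0,0,0],"turn":0},
    {"hand":1,"delta_pos":[0,0,0],"turn":0},
    {"hand":1,"delta_pos":[0,0,0],"turn":0},
  ],
)

```text
t: 6.75
tcp_pos: [0.5964, -0.0907, -0.032]
tool_rot: [1.301, 2.858, 0.001]
contact_force: [-0.0, 0.6, 0.9]
width: 0.058
grip_force: 32.4
```

Call:
play_rows(
  plan=[
    {"hand":1,"delta_pos":[0,0,-0.02],"turn":0},
    {"hand":1,"delta_pos":[0,0,-0.035],"turn":0},
    {"hand":1,"delta_pos":[0,0,-0.035],"turn":0},
    {"hand":1,"delta_pos":[0,0,-0.035],"turn":0},
    {"hand":1,"delta_pos":[0,0,-0.035],"turn":0},
    {"hand":1,"delta_pos":[0,0,-0.035],"turn":0},
    {"hand":1,"delta_pos":[0,0,-0.035],"turn":0},
    {"hand":1,"delta_pos":[0,0,-0.035],"turn":0},
    {"hand":1,"delta_pos":[0,0,-0.035],"turn":0},
    {"hand":1,"delta_pos":[0.02,0,0],"turn":0},
    {"hand":1,"delta_pos":[0.036,0,0],"turn":0},
    {"hand":1,"delta_pos":[0.036,0,0],"turn":0},
  ],
)

```text
t: 7.75
tcp_pos: [0.5356, -0.0211, 0.2678]
tool_rot: [1.304, 2.857, 0.001]
contact_force: [-0.2, 1.3, 0.8]
width: 0.0581
grip_force: 32.6
```

Call:
play_rows(
  plan=[
    {"hand":1,"delta_pos":[0.036,0,0],"turn":0},
    {"hand":1,"delta_pos":[0.036,0,0],"turn":0},
    {"hand":1,"delta_pos":[0.036,0,0],"turn":0},
    {"hand":1,"delta_pos":[0.036,0,0],"turn":0},
    {"hand":1,"delta_pos":[0.03,0.02,0],"turn":0},
    {"hand":1,"delta_pos":[0.03,0.025,0],"turn":0},
    {"hand":1,"delta_pos":[0.03,0.025,0],"turn":0},
    {"hand":1,"delta_pos":[0.01,0.035,0],"turn":0},
    {"hand":1,"delta_pos":[0,0.035,0],"turn":0},
    {"hand":1,"delta_pos":[0,0.016,0],"turn":0},
    {"hand":1,"delta_pos":[0,0,0.03],"turn":0},
    {"hand":1,"delta_pos":[0,0,0.03],"turn":0},
  ],
)

```text
t: 8.75
tcp_pos: [0.4951, 0.2673, 0.2078]
tool_rot: [1.299, 2.857, 0.006]
contact_force: [0.2, 0.2, -1.9]
width: 0.0581
grip_force: 32.8
```

Run:
```python
from h import *
s=sensors.read_state(); p=s["tcp_pos"]; print(p,s["contact_force"],s["width"])
R=cv2.Rodrigues(s["tool_rot"])[0]
print("tool delta", R.T@(np.array([.4937,.266,-.017])-p))
```

```text
[0.49514429 0.26730492 0.20782745] [ 0.18367037  0.15835465 -1.9169806 ] 0.058117089578828045
tool delta [ 1.97571949e-04 -3.01340558e-03  2.24815590e-01]
```

Call:
play_rows(
  plan=[
    {"hand":1,"delta_pos":[0,0,0.035],"turn":0},
    {"hand":1,"delta_pos":[0,0,0.035],"turn":0},
    {"hand":1,"delta_pos":[0,0,0.035],"turn":0},
    {"hand":1,"delta_pos":[0,0,0.02],"turn":0},
    {"hand":1,"delta_pos":[0,0,0.02],"turn":0},
    {"hand":1,"delta_pos":[0,0,0],"turn":0},
  ],
)

```text
t: 9.25
tcp_pos: [0.4891, 0.2632, 0.058]
tool_rot: [-1.3, -2.854, 0.011]
contact_force: [0.4, -0.6, -1.7]
width: 0.0579
grip_force: 32.7
```

Run:
```python
from h import *
c=read_camera("side"); P=pts(c); cv2.imwrite("pics/s4.png",cv2.resize(c["frame"][210:360,210:410],(800,600)))
Q=P.reshape(-1,3); p=sensors.read_state()["tcp_pos"]; print(p)
F=c["frame"].reshape(-1,3).min(1)
m=(np.hypot(Q[:,0]-p[0],Q[:,1]-p[1])<.035)&(Q[:,2]>.078)&(Q[:,2]<.125)&(F>150); q=Q[m]
print("held tin pts",len(q),q.min(0),q.max(0))
```

```text
[0.49046878 0.26396747 0.06027328]
held tin pts 236 [0.45942649 0.23656478 0.10344285] [0.50906655 0.29620559 0.12499768]
```

View pics/s4.png

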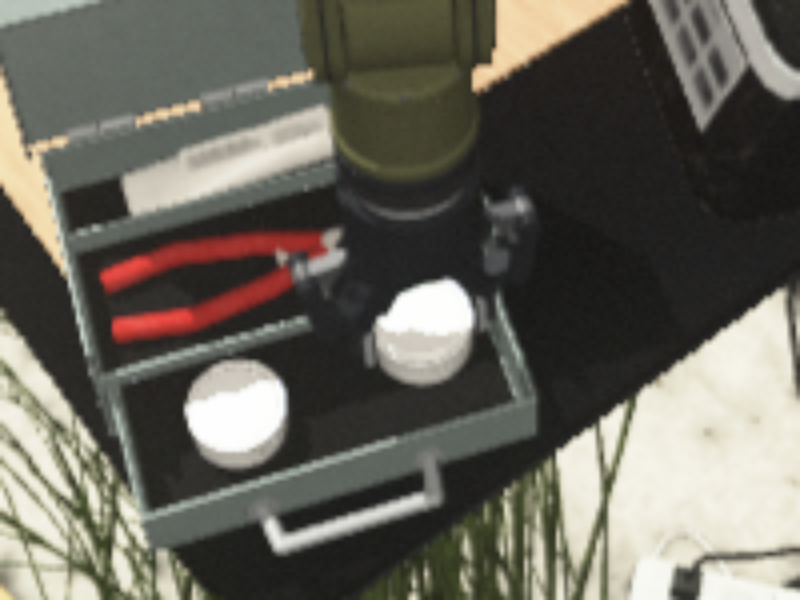

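The tin (425,330) hangs held over the empty right half; the twin is at (238,412). I lower it.

Call:
play_rows(
  plan=[
    {"hand":1,"delta_pos":[0,0.004,0.015],"turn":0},
    {"hand":1,"delta_pos":[0,0,0.015],"turn":0},
    {"hand":1,"delta_pos":[0,0,0.015],"turn":0},
    {"hand":1,"delta_pos":[0,0,0.015],"turn":0},
    {"hand":1,"delta_pos":[0,0,0.008],"turn":0},
    {"hand":1,"delta_pos":[0,0,0.004],"turn":0},
    {"hand":1,"delta_pos":[0,0,0],"turn":0},
    {"hand":1,"delta_pos":[0,0,0],"turn":0},
  ],
)

```text
t: 9.97
tcp_pos: [0.4966, 0.2683, -0.0086]
tool_rot: [1.302, 2.858, 0.002]
contact_force: [0.1, -0.4, -1.0]
width: 0.0584
grip_force: 32.7
```

Call:
play_rows(
  plan=[
    {"hand":1,"delta_pos":[0,0,0.004],"turn":0},
    {"hand":1,"delta_pos":[0,0,0.003],"turn":0},
    {"hand":1,"delta_pos":[0,0,0],"turn":0},
    {"hand":1,"delta_pos":[0,0,0],"turn":0},
  ],
)

```text
t: 10.3
tcp_pos: [0.4959, 0.2679, -0.0165]
tool_rot: [1.302, 2.859, 0.0]
contact_force: [0.5, 0.5, -0.9]
width: 0.0581
grip_force: 32.7
```

Call:
play_rows(
  plan=[
    {"hand":1,"delta_pos":[0,0,0.002],"turn":0},
    {"hand":1,"delta_pos":[0,0,0],"turn":0},
    {"hand":0,"delta_pos":[0,0,0],"turn":0},
    {"hand":-0.3,"delta_pos":[0,0,0],"turn":0},
    {"hand":-0.5,"delta_pos":[0,0,0],"turn":0},
    {"hand":-0.7,"delta_pos":[0,0,0],"turn":0},
    {"hand":-0.7,"delta_pos":[0,0,0],"turn":0},
    {"hand":-0.7,"delta_pos":[0,0,0],"turn":0},
  ],
)

```text
t: 10.97
tcp_pos: [0.4958, 0.2678, -0.0188]
tool_rot: [-1.302, -2.859, 0.0]
contact_force: [0.5, -0.4, -0.3]
width: 0.0726
grip_force: 0.0
```

Released. I rise and back off to look, and turn 90° so that a finger's back can push the handle.

Call:
play_rows(
  plan=[
    {"hand":-0.7,"delta_pos":[0,0,-0.02],"turn":0},
    {"hand":-0.7,"delta_pos":[0,0,-0.035],"turn":0},
    {"hand":-0.7,"delta_pos":[0,0,-0.035],"turn":0},
    {"hand":-0.7,"delta_pos":[0,0,-0.035],"turn":0},
    {"hand":-0.7,"delta_pos":[0,0,-0.035],"turn":0},
    {"hand":-1,"delta_pos":[0.03,0.01,0],"turn":0},
    {"hand":-1,"delta_pos":[0.03,0.01,0],"turn":0},
    {"hand":-1,"delta_pos":[0.03,0.01,0],"turn":0},
    {"hand":-1,"delta_pos":[0.03,0.01,0],"turn":0},
    {"hand":-1,"delta_pos":[0.03,0.012,0],"turn":0},
    {"hand":-1,"delta_pos":[0.018,0,0],"turn":0},
    {"hand":-1,"delta_pos":[0,0,0],"turn":-0.154},
  ],
)

```text
t: 11.97
tcp_pos: [0.4225, 0.4321, 0.1408]
tool_rot: [-1.117, -2.935, -0.001]
contact_force: [-0.3, 0.4, 0.2]
width: 0.0857
grip_force: 0.0
```

Call:
play_rows(
  plan=[
    {"hand":-1,"delta_pos":[0,0,0],"turn":-0.154},
    {"hand":-1,"delta_pos":[0,0,0],"turn":-0.154},
    {"hand":-1,"delta_pos":[0,0,0],"turn":-0.154},
    {"hand":-1,"delta_pos":[0,0,0],"turn":-0.154},
    {"hand":-1,"delta_pos":[0,0,0],"turn":-0.154},
    {"hand":-1,"delta_pos":[0,0,0],"turn":-0.154},
    {"hand":-1,"delta_pos":[0,0,0],"turn":-0.154},
    {"hand":-1,"delta_pos":[0,0,0],"turn":-0.154},
    {"hand":-1,"delta_pos":[0,0,0],"turn":-0.154},
    {"hand":-1,"delta_pos":[0,0,0],"turn":-0.154},
    {"hand":-1,"delta_pos":[0,0,0],"turn":-0.154},
    {"hand":-1,"delta_pos":[0,0,0],"turn":-0.152},
  ],
)

```text
t: 12.97
tcp_pos: [0.4246, 0.4286, 0.1409]
tool_rot: [1.11, -2.938, 0.001]
contact_force: [0.7, 0.4, -0.7]
width: 0.0851
grip_force: 0.0
```

Run:
```python
from h import *
c=read_camera("top"); P=pts(c); cv2.imwrite("pics/t5.png",cv2.resize(c["frame"][130:280,150:350],(800,600)))
for r in models.outline_of("salve_tin","top")[:4]: print(r["confidence"],r["extent"],np.nanmedian(P[r["region"]],0))
s=sensors.read_state(); print(s["tcp_pos"],s["tool_rot"])
R=cv2.Rodrigues(s["tool_rot"])[0]
print("tool delta", R.T@(np.array([.6534*-.047+.757*.6023,.757*.047+.6534*.6023,-.037])-s["tcp_pos"]))
```

```text
0.72 [424.8, 244.3, 449.5, 267.4] [ 0.43781874 -0.30977294  0.02901615]
0.69 [210.8, 217.9, 236.7, 242.8] [0.49300099 0.26590741 0.05103696]
[0.42461087 0.42858291 0.14094483] [ 1.10053015e+00 -2.94175526e+00  5.42176384e-04]
tool delta [-9.63059986e-04  1.21110284e-05  1.77944120e-01]
```

View pics/t5.png

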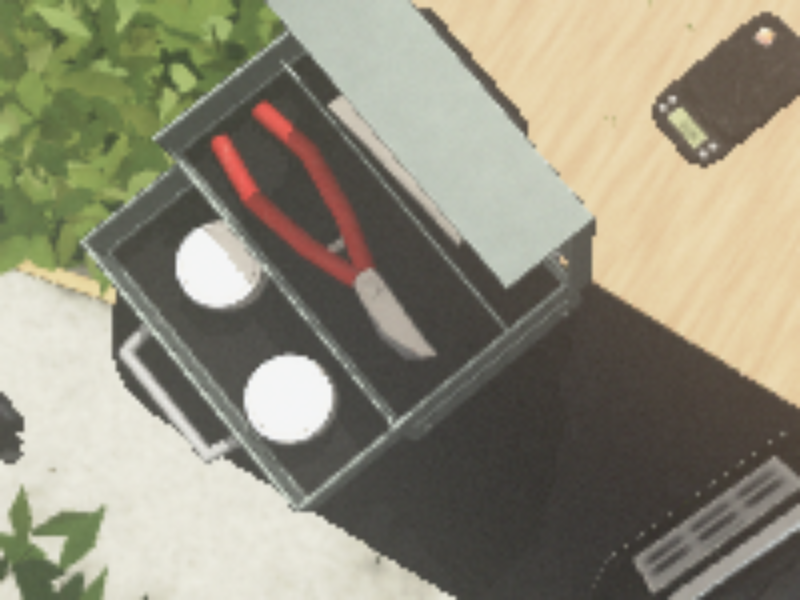

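Both tins stand upright in the drawer (placed one at (290,398), twin at (218,265)). I lower before the handle and push.

Call:
play_rows(
  plan=[
    {"hand":-1,"delta_pos":[0,0,0.03],"turn":0},
    {"hand":-1,"delta_pos":[0,0,0.03],"turn":0},
    {"hand":-1,"delta_pos":[0,0,0.03],"turn":0},
    {"hand":-1,"delta_pos":[0,0,0.03],"turn":0},
    {"hand":-1,"delta_pos":[0,0,0.03],"turn":0},
    {"hand":-1,"delta_pos":[0,0,0.028],"turn":0},
    {"hand":-1,"delta_pos":[0,0,0],"turn":0},
    {"hand":-1,"delta_pos":[0,-0.01,0],"turn":0},
    {"hand":-1,"delta_pos":[0,-0.01,0],"turn":0},
    {"hand":-1,"delta_pos":[0,-0.01,0],"turn":0},
    {"hand":-1,"delta_pos":[0,-0.008,0],"turn":0},
    {"hand":-1,"delta_pos":[0,-0.008,0],"turn":0},
  ],
)

```text
t: 14.07
tcp_pos: [0.4568, 0.3948, -0.0346]
tool_rot: [-1.099, 2.94, 0.004]
contact_force: [-2.4, 1.6, 1.9]
width: 0.0855
grip_force: 1.3
```

Call:
play_rows(
  plan=[
    {"hand":-1,"delta_pos":[0,-0.008,0],"turn":0},
    {"hand":-1,"delta_pos":[0,-0.008,0],"turn":0},
    {"hand":-1,"delta_pos":[0,-0.008,0],"turn":0},
    {"hand":-1,"delta_pos":[0,-0.008,0],"turn":0},
  ],
)

```text
t: 14.4
tcp_pos: [0.4767, 0.3697, -0.0362]
tool_rot: [-1.101, 2.942, 0.001]
contact_force: [-0.9, 3.6, 1.3]
width: 0.0854
grip_force: 1.3
```

Run:
```python
from h import *
c=read_camera("side"); P=pts(c); cv2.imwrite("pics/s6.png",cv2.resize(c["frame"][210:360,210:410],(800,600)))
s=sensors.read_state(); print(s["tcp_pos"],s["contact_force"])
```

```text
[ 0.47772704  0.3680341  -0.03647572] [ 0.34961479 -1.30566206 -0.50332062]
```

View pics/s6.png

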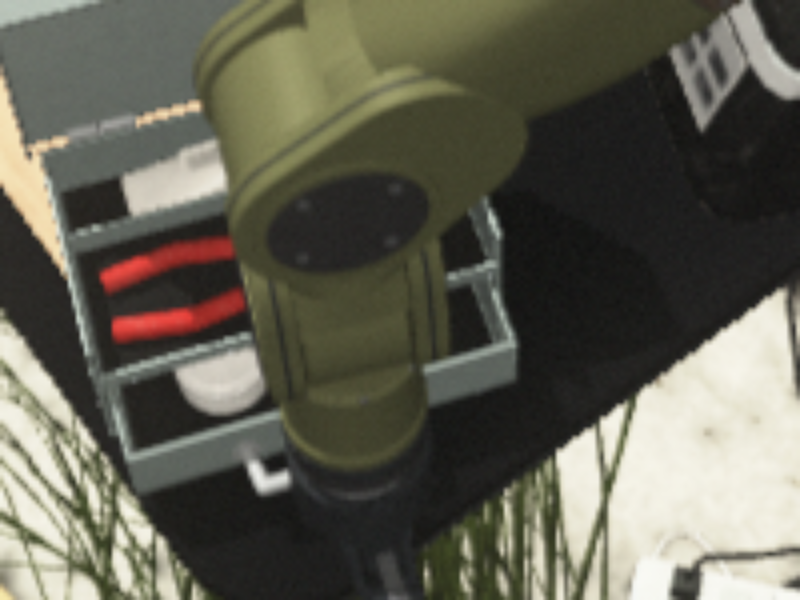

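The drawer is moving in; I go on gently.

Call:
play_rows(
  plan=[
    {"hand":-1,"delta_pos":[0,-0.008,0],"turn":0},
    {"hand":-1,"delta_pos":[0,-0.008,0],"turn":0},
    {"hand":-1,"delta_pos":[0,-0.008,0],"turn":0},
    {"hand":-1,"delta_pos":[0,-0.006,0],"turn":0},
    {"hand":-1,"delta_pos":[0,-0.006,0],"turn":0},
    {"hand":-1,"delta_pos":[0,-0.004,0],"turn":0},
    {"hand":-1,"delta_pos":[0,0,0],"turn":0},
  ],
)

```text
t: 15.03
tcp_pos: [0.503, 0.3384, -0.0368]
tool_rot: [1.099, -2.943, 0.002]
contact_force: [0.3, -0.1, 0.3]
width: 0.0857
grip_force: 0.0
```

Call:
play_rows(
  plan=[
    {"hand":-1,"delta_pos":[0,-0.003,0],"turn":0},
    {"hand":-1,"delta_pos":[0,-0.002,0],"turn":0},
    {"hand":-1,"delta_pos":[0,0,0],"turn":0},
  ],
)

```text
t: 15.28
tcp_pos: [0.5055, 0.3355, -0.0368]
tool_rot: [1.101, -2.942, 0.001]
contact_force: [-1.6, 0.5, -0.5]
width: 0.085
grip_force: 0.2
```

Call:
play_rows(
  plan=[
    {"hand":-1,"delta_pos":[0,-0.002,0],"turn":0},
    {"hand":-1,"delta_pos":[0,-0.002,0],"turn":0},
    {"hand":-1,"delta_pos":[0,0,0],"turn":0},
  ],
)

```text
t: 15.53
tcp_pos: [0.5059, 0.335, -0.0365]
tool_rot: [1.103, -2.939, -0.008]
contact_force: [-5.4, 6.3, 1.2]
width: 0.0852
grip_force: 4.5
```

Call:
play_rows(
  plan=[
    {"hand":-1,"delta_pos":[0,-0.002,0],"turn":0},
    {"hand":-1,"delta_pos":[0,-0.001,0],"turn":0},
    {"hand":-1,"delta_pos":[0,0,0],"turn":0},
  ],
)

```text
t: 15.78
tcp_pos: [0.5057, 0.3351, -0.0362]
tool_rot: [1.105, -2.936, -0.016]
contact_force: [-10.9, 11.2, 5.2]
width: 0.0851
grip_force: 8.4
```

Stopped at 15 N: drawer home. Back off, rise, turn back and go behind the lid.

Call:
play_rows(
  plan=[
    {"hand":-1,"delta_pos":[0,0.02,0],"turn":0},
    {"hand":-1,"delta_pos":[0,0.03,0],"turn":0},
    {"hand":1,"delta_pos":[0,0,-0.037],"turn":0},
    {"hand":1,"delta_pos":[0,0,-0.037],"turn":0},
    {"hand":1,"delta_pos":[0,0,-0.037],"turn":0},
    {"hand":1,"delta_pos":[0,0,-0.037],"turn":0},
    {"hand":1,"delta_pos":[0,0,-0.037],"turn":0},
    {"hand":1,"delta_pos":[0,0,-0.037],"turn":0},
    {"hand":1,"delta_pos":[0,0,-0.037],"turn":0},
    {"hand":1,"delta_pos":[0,0,-0.037],"turn":0},
    {"hand":1,"delta_pos":[0,0,-0.037],"turn":0},
    {"hand":1,"delta_pos":[0,0,-0.01],"turn":0.154},
  ],
)

```text
t: 16.78
tcp_pos: [0.4794, 0.3694, 0.3132]
tool_rot: [-0.916, 2.995, 0.004]
contact_force: [1.4, 0.3, 1.2]
width: -0.0
grip_force: 0.0
```

Call:
play_rows(
  plan=[
    {"hand":1,"delta_pos":[0,0,0],"turn":0.154},
    {"hand":1,"delta_pos":[0,0,0],"turn":0.154},
    {"hand":1,"delta_pos":[0,0,0],"turn":0.154},
    {"hand":1,"delta_pos":[0,0,0],"turn":0.154},
    {"hand":1,"delta_pos":[0,0,0],"turn":0.154},
    {"hand":1,"delta_pos":[0,0,0],"turn":0.154},
    {"hand":1,"delta_pos":[0,0,0],"turn":0.154},
    {"hand":1,"delta_pos":[0,0,0],"turn":0.154},
    {"hand":1,"delta_pos":[0,0,0],"turn":0.154},
    {"hand":1,"delta_pos":[0,0,0],"turn":0.154},
    {"hand":1,"delta_pos":[0,0,0],"turn":0.154},
    {"hand":1,"delta_pos":[0,0,0],"turn":0.152},
  ],
)

```text
t: 17.78
tcp_pos: [0.4777, 0.3681, 0.3064]
tool_rot: [1.31, 2.854, -0.0]
contact_force: [-0.3, 0.2, -0.3]
width: -0.0003
grip_force: 0.0
```

Run:
```python
from h import *
c=read_camera("side"); P=pts(c); Q=P.reshape(-1,3); T=pts(read_camera("top")).reshape(-1,3)
ex=np.array([.6534,-.757]);ey=np.array([.757,.6534])
for n,Q in(("side",Q),("top",T)):
    u=Q[:,:2]@ex;v=Q[:,:2]@ey;z=Q[:,2]
    m=(v>.55)&(v<.66)&(u>.0)&(u<.2)&(z>.028)&(z<.066); print(n,"front pts u",np.round(np.percentile(u[m],[1,5,25,50]),3) if m.any() else 0)
    m=(v>.48)&(v<.72)&(u>.2)&(u<.36)&(z>.27)&(z<.3); print("lid",m.sum(),np.round(np.percentile(u[m],[1,50,99]),3),np.percentile(z[m],97))
    m=(v>.48)&(v<.56)&(u>.28)&(u<.36)&(z>.13)&(z<.25); print("inner face",m.sum(),np.polyfit(z[m],u[m],1) if m.sum()>10 else 0)
s=sensors.read_state();p=s["tcp_pos"];print(p,s["contact_force"],"uv",p[:2]@ex,p[:2]@ey,s["tool_rot"])
```

```text
side front pts u [0.132 0.133 0.139 0.162]
lid 1151 [0.271 0.301 0.334] 0.2819534656922876
inner face 89 [0.08292872 0.30768311]
top front pts u [0.134 0.134 0.137 0.141]
lid 2992 [0.274 0.304 0.335] 0.2823104232475495
inner face 14 [0.43283946 0.26017008]
[0.47760183 0.36813513 0.30639053] [-0.29474997 -0.55905346  0.73241711] uv 0.03338673807751143 0.6020840782801526 [ 1.30102421e+00  2.85859301e+00 -3.61171708e-04]
```

Drawer front is home (handle at u≈0.134). Over the lid now.

Call:
play_rows(
  plan=[
    {"hand":1,"delta_pos":[-0.036,-0.006,0],"turn":0},
    {"hand":1,"delta_pos":[-0.036,-0.006,0],"turn":0},
    {"hand":1,"delta_pos":[-0.036,-0.006,0],"turn":0},
    {"hand":1,"delta_pos":[-0.036,-0.006,0],"turn":0},
    {"hand":1,"delta_pos":[-0.036,-0.006,0],"turn":0},
    {"hand":1,"delta_pos":[-0.036,-0.006,0],"turn":0},
    {"hand":1,"delta_pos":[-0.036,-0.006,0],"turn":0},
    {"hand":1,"delta_pos":[-0.036,-0.006,0],"turn":0},
    {"hand":1,"delta_pos":[-0.036,-0.006,0],"turn":0},
    {"hand":1,"delta_pos":[-0.036,-0.006,0],"turn":0},
    {"hand":1,"delta_pos":[-0.012,0,0],"turn":0},
    {"hand":1,"delta_pos":[0,0,0],"turn":0},
  ],
)

```text
t: 18.88
tcp_pos: [0.6781, 0.0446, 0.305]
tool_rot: [1.304, 2.858, -0.002]
contact_force: [-0.7, -0.5, 0.0]
width: -0.0001
grip_force: 0.0
```

Call:
play_rows(
  plan=[
    {"hand":1,"delta_pos":[0,0,0.03],"turn":0},
    {"hand":1,"delta_pos":[0,0,0.03],"turn":0},
    {"hand":1,"delta_pos":[0,0,0.03],"turn":0},
    {"hand":1,"delta_pos":[0,0,0.02],"turn":0},
    {"hand":1,"delta_pos":[0,0,0],"turn":0},
    {"hand":1,"delta_pos":[0,0,0],"turn":0},
  ],
)

```text
t: 19.38
tcp_pos: [0.6748, 0.0491, 0.1957]
tool_rot: [-1.297, -2.858, 0.002]
contact_force: [0.0, 0.3, 0.5]
width: 0.0001
grip_force: 0.0
```

Run:
```python
from h import *
c=read_camera("side"); cv2.imwrite("pics/s7.png",cv2.resize(c["frame"][120:330,180:420],(685,600)))
ex=np.array([.6534,-.757]);ey=np.array([.757,.6534])
s=sensors.read_state();p=s["tcp_pos"];print(p,s["contact_force"],"uv",p[:2]@ex,p[:2]@ey)
```

```text
[0.6762684  0.04910976 0.19751499] [ 0.27153627 -0.97566291  0.86587295] uv 0.40469768436650866 0.5440234910207299
```

View pics/s7.png

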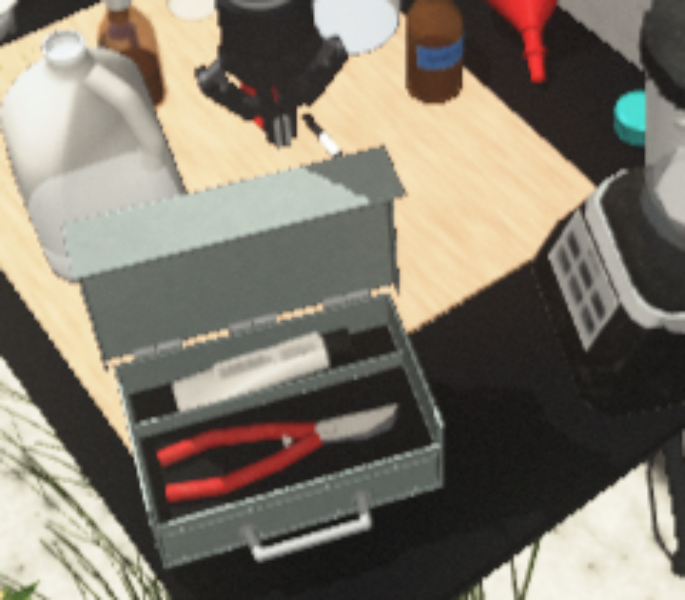

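Tip at (283,143) is just behind the lid edge; the drawer is flush. I push the lid forward along its arc.

Call:
play_rows(
  plan=[
    {"hand":1,"delta_pos":[0.025,0,0],"turn":0},
    {"hand":1,"delta_pos":[0.02,0,0.001],"turn":0},
    {"hand":1,"delta_pos":[0.012,0,0],"turn":0},
    {"hand":1,"delta_pos":[0.01,0,0.001],"turn":0},
    {"hand":1,"delta_pos":[0.01,0,0],"turn":0},
    {"hand":1,"delta_pos":[0.01,0,0.001],"turn":0},
    {"hand":1,"delta_pos":[0.009,0,0.001],"turn":0},
    {"hand":1,"delta_pos":[0,0,0],"turn":0},
  ],
)

```text
t: 20.1
tcp_pos: [0.6124, 0.1224, 0.1928]
tool_rot: [-1.3, -2.859, -0.002]
contact_force: [0.2, 0.3, -0.1]
width: 0.0003
grip_force: 0.1
```

```bash
cat > lid.py <<'E'
from h import *
ex=np.array([.6534,-.757]);ey=np.array([.757,.6534])
s=sensors.read_state();p=s["tcp_pos"];print(p,s["contact_force"],"uv",p[:2]@ex,p[:2]@ey)
for n in("side","top"):
    Q=pts(read_camera(n)).reshape(-1,3);u=Q[:,:2]@ex;v=Q[:,:2]@ey;z=Q[:,2]
    m=(v>.64)&(v<.73)&(u>.12)&(u<.36)&(z>.112)&(z<.3)
    q=np.c_[u,z][m]; i=q[:,1].argmax() if len(q) else 0
    print(n,len(q),"top",np.percentile(q[:,1],98), "u range",np.percentile(q[:,0],[2,98]), "angle of highest", np.degrees(np.arctan2(q[i,1]-.112,.321-q[i,0])))
E
python3 lid.py
```

```text
[0.61238289 0.12235957 0.19277686] [ 0.15248749  0.26620615 -0.08419228] uv 0.3075047869216878 0.5435235870965508
side 1448 top 0.27401343235841086 u range [0.22750271 0.31722785] angle of highest 76.58553660208474
top 5 top 0.11505133690321662 u range [0.16635775 0.17681784] angle of highest 1.2102334204389638
```

Call:
play_rows(
  plan=[
    {"hand":1,"delta_pos":[0.01,0,0.003],"turn":0},
    {"hand":1,"delta_pos":[0.01,0,0.003],"turn":0},
    {"hand":1,"delta_pos":[0.01,0,0.003],"turn":0},
    {"hand":1,"delta_pos":[0.01,0,0.006],"turn":0},
    {"hand":1,"delta_pos":[0.01,0,0.006],"turn":0},
    {"hand":1,"delta_pos":[0.009,0,0.006],"turn":0},
    {"hand":1,"delta_pos":[0.008,0,0.008],"turn":0},
    {"hand":1,"delta_pos":[0.008,0,0.008],"turn":0},
    {"hand":1,"delta_pos":[0.007,0,0.008],"turn":0},
    {"hand":1,"delta_pos":[0,0,0],"turn":0},
  ],
)

```text
t: 21.03
tcp_pos: [0.5563, 0.1836, 0.1389]
tool_rot: [-1.298, -2.856, 0.004]
contact_force: [-0.7, -0.5, -0.0]
width: -0.0003
grip_force: 0.0
```

```bash
python3 lid.py
```

```text
[0.55628972 0.18358187 0.13889376] [-0.70116999 -0.5354697  -0.02909929] uv 0.22450822554417899 0.541063715770347
side 2174 top 0.19854081486484476 u range [0.14930693 0.31314806] angle of highest 32.02434323624428
top 496 top 0.14556220840075348 u range [0.27255699 0.32146467] angle of highest 36.43910581165812
```

Call:
play_rows(
  plan=[
    {"hand":1,"delta_pos":[0.005,0,0.009],"turn":0},
    {"hand":1,"delta_pos":[0.005,0,0.009],"turn":0},
    {"hand":1,"delta_pos":[0.004,0,0.009],"turn":0},
    {"hand":1,"delta_pos":[0.003,0,0.008],"turn":0},
    {"hand":1,"delta_pos":[0.002,0,0.008],"turn":0},
    {"hand":1,"delta_pos":[0.002,0,0.008],"turn":0},
    {"hand":1,"delta_pos":[0,0,0.006],"turn":0},
    {"hand":1,"delta_pos":[0,0,0],"turn":0},
  ],
)

```text
t: 21.8
tcp_pos: [0.5439, 0.1981, 0.0824]
tool_rot: [-1.3, -2.857, 0.004]
contact_force: [-0.3, -0.4, -0.2]
width: -0.0002
grip_force: 0.0
```

Call:
play_rows(
  plan=[
    {"hand":1,"delta_pos":[0,0,0.004],"turn":0},
    {"hand":1,"delta_pos":[0,0,0.003],"turn":0},
    {"hand":1,"delta_pos":[0,0,0],"turn":0},
  ],
)

```text
t: 22.05
tcp_pos: [0.5454, 0.1983, 0.0769]
tool_rot: [-1.302, -2.859, 0.001]
contact_force: [-0.8, 0.1, -0.0]
width: 0.0003
grip_force: 0.0
```

Call:
play_rows(
  plan=[
    {"hand":1,"delta_pos":[0,0,0.003],"turn":0},
    {"hand":1,"delta_pos":[0,0,0.003],"turn":0},
    {"hand":1,"delta_pos":[0,0,0],"turn":0},
    {"hand":1,"delta_pos":[0,0,0],"turn":0},
  ],
)

```text
t: 22.38
tcp_pos: [0.5461, 0.1986, 0.0759]
tool_rot: [1.301, 2.857, 0.004]
contact_force: [-8.1, -3.2, 24.5]
width: -0.0003
grip_force: 12.2
```

```bash
python3 lid.py
```

```text
[0.54610654 0.19858559 0.07593229] [-8.09000858 -3.21838302 24.53339652] uv 0.20649671568551967 0.5431584742286141
side 2275 top 0.12456506059761681 u range [0.15512585 0.31468368] angle of highest 17.466122865115647
top 838 top 0.1220923006977265 u range [0.25326418 0.32024972] angle of highest 16.68947640073762
```

```bash
cat > fit.py <<'E'
from h import *
ex=np.array([.6534,-.757]);ey=np.array([.757,.6534])
for n in("side","top"):
    c=read_camera(n);Q=pts(c).reshape(-1,3);u=Q[:,:2]@ex;v=Q[:,:2]@ey;z=Q[:,2]
    m=(v>.48)&(v<.73)&((v>.665)|(v<.53))&(u>.16)&(u<.31)&(z>.09)&(z<.14)
    a,b=np.polyfit(u[m],z[m],1); r=z[m]-a*u[m]-b; k=abs(r)<.006; a,b=np.polyfit(u[m][k],z[m][k],1)
    print(n,m.sum(),"slope",a,"z at edge",a*.16+b,"z hinge",a*.31+b)
    m=(v>.5)&(v<.7)&(u<.21)&(u>.1)&(z>.103); print("lid front edge u",np.percentile(u[m],[1,3]))
    cv2.imwrite(f"pics/{n}_end.png",cv2.resize(c["frame"][170:340,170:390],(776,600)))
E
python3 fit.py
```

```text
side 1977 slope 0.0026125869173498953 z at edge 0.11706513286044071 z hinge 0.11745702089804319
lid front edge u [0.14348181 0.14652243]
top 1406 slope 0.003102278422823727 z at edge 0.11771540699210334 z hinge 0.1181807487555269
lid front edge u [0.14884445 0.15307499]
```

Lid level (slope 0.003). I release and check.

Call:
play_rows(
  plan=[
    {"hand":1,"delta_pos":[0,0,-0.01],"turn":0},
    {"hand":1,"delta_pos":[0,0,-0.03],"turn":0},
    {"hand":1,"delta_pos":[0,0,-0.035],"turn":0},
    {"hand":1,"delta_pos":[0,0,-0.035],"turn":0},
    {"hand":1,"delta_pos":[0,0,-0.035],"turn":0},
    {"hand":1,"delta_pos":[0,0,-0.035],"turn":0},
    {"hand":1,"delta_pos":[0,0,0],"turn":0},
    {"hand":1,"delta_pos":[0,0,0],"turn":0},
  ],
)

```text
t: 23.25
tcp_pos: [0.5476, 0.1991, 0.2543]
tool_rot: [1.3, 2.855, 0.007]
contact_force: [-0.5, -0.1, 0.8]
width: -0.0
grip_force: 0.0
```

```bash
python3 fit.py
```

```text
side 2528 slope 0.0010340754344602817 z at edge 0.11730936161779844 z hinge 0.11746447293296748
lid front edge u [0.14280396 0.14545198]
top 1863 slope -0.00011178391574958988 z at edge 0.11796601965296076 z hinge 0.11794925206559832
lid front edge u [0.14939231 0.15352431]
```

View pics/side_end.png

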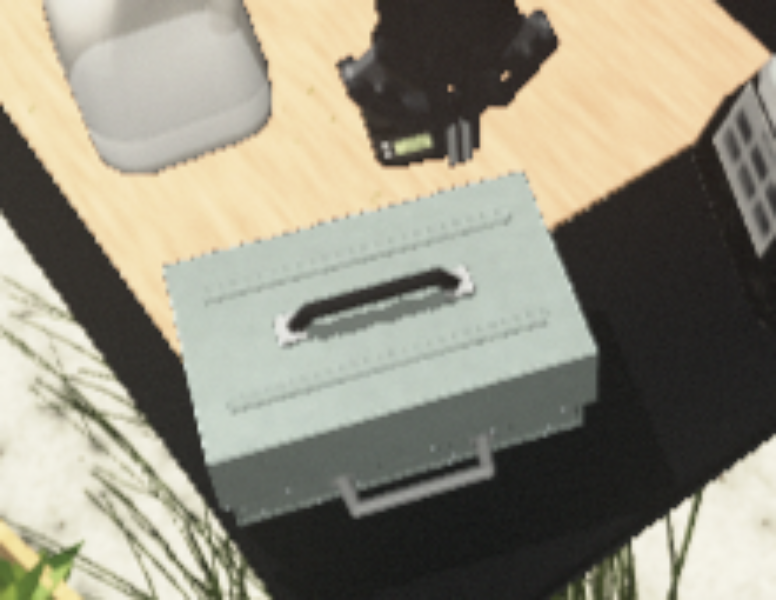

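The lid is level, with its skirt over the drawer front (400,430), and the gripper is clear above at (460,150). I hand the job in.

```bash
python3 -c "
from bench import env
print(env.finish_job())"
```

```text
the job is handed in; nothing more can be done
None
```

The salve tin is packed upright in the drawer beside its twin, the drawer is home and the lid is fully shut. The job is handed in, but no verdict came back.

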